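Free the seized clamp knob and nip the flange against its stop

TASK

The red knob of the small rack clamp has stuck with dried thread-lock. Break it loose clockwise and wind it on until the jaw has pushed the aluminium flange fully home against the pad of the stop and holds it snugly, without squeezing it hard enough to mark it; then let go of the knob. Move the flange only with the jaw, not by hand, and leave the other things on the bench where they are.

Things in the scene. Friction and masses are not known exactly. Their poses are not given: they have to be found in the camera images.
- vise: rack clamp fixed to the bench: dark steel bed 230 x 100 x 20 mm thick, with a blue pinion housing (60 x 74 mm, top 62 mm above the bench) carrying the knob. Origin: on the bench under the bed, 5 mm from its middle; x axis: the way the jaw travels when closing, towards the stop; z up. The knob's axis is vertical and stands at x = -80 mm, y = 0. Two aluminium rails, tops 28 mm above the bench, guide the flange with 3 mm play each side.
- clamp_knob (a joint): knob angle (rad): 0 as found, grows clockwise seen from above, at most 2.9. Seized at 0: it gives at about 0.7 N m, in one or two jerks within the first 0.35 rad, then about 0.08 N m turns it freely. Each rad moves the jaw 12 mm, so once the flange is home each 0.12 N m above the free torque is about 10 N at the jaw. The gear's friction keeps it where it is left.
- knob_grip (a point): point on the knob's axis at the height to grip, 96 mm above the bench. The grip is an upright red bar 52 mm long, 14 mm thick, from 74 to 108 mm above the bench, on a black disc 48 mm across (66 to 74 mm). The point's x axis runs along the bar, y across it, z up; at joint 0 the bar lies along the clamp's x axis.
- jaw: sliding steel jaw 44 mm wide with a black rubber face, 22 mm high. Origin: the middle of the face's width, on the bed's top (20 mm above the bench); x axis: closing direction. It starts 5 to 11 mm short of the flange.
- flange: loose round aluminium flange lying on the bed between jaw and stop: 50 mm across and 14 mm high, with a boss 34 mm across up to 34 mm; 0.2 kg or so. Origin: centre of its underside. Pressing it with more than 40 N marks it. Once it is home all is stiff: 0.05 rad more of the knob is already some 40 N.
- stop: fixed steel stop block 20 x 52 x 26 mm on the bed, at a different place along it each time. Origin: bottom centre of its steel face towards the flange, 20 mm above the bench; x: closing direction. The face has a worn black rubber pad, 1 to 4 mm proud (not measured): the flange is home on the pad, its centre 26 to 29 mm before the steel. The steel starts 7 to 24 mm from the flange's edge.
- driver: loose screwdriver lying on the bench; not to be moved. Origin: underneath it, near its middle.
- screw_jar: small jar with a white cap, 48 mm across and 60 mm high, standing on the bench; not to be moved. Origin: centre of its underside.
- spacer: loose steel spacer ring, 60 mm across, 12 mm high, lying on the bench; not to be moved. Origin: centre of its underside.

How it is judged:
By the outcome, as a careful person would: the job done as asked, in the order asked, and still so for the second after the job is handed in, with the robot touching nothing.
It also fails if it takes over 64 s, if anything falls off the work surface, if the arm or the gripper's body presses on something with over 40 N, if the wrist force passes 120 N, or if a joint passes its speed limit or range.

ROBOT

A 6-joint arm with a two-finger parallel gripper is mounted at the origin on the work surface. World frame = base frame: x ahead of the robot, y to its left, z up, the work surface at z = 0. Lengths are in m, angles in rad, forces in N, time in s.
With the tool pointing down it reaches from about 0.25 to 0.775 m from the base axis. Payload 4 kg.
Tool frame: the origin (TCP) lies at the very end of the fingers, on their centre line; the grasp point (between the pads) lies 19 mm behind it (robot.hold_point_z is the distance from the TCP to the grasp point, in m); z points along the fingers, y is the line along which they close (so a half turn about z gives the same grasp; the last joint's range is limited). The gripper opens to 94 mm and grips with 3 to 60 N. Pads are 16 mm wide; open, the fingers measure 119 mm over their backs; the gripper's body (75 mm by 177 mm) begins 78 mm behind the grasp point.
Start: joints at [1.056, 0.087, 1.371, -0, 1.684, -0.103], TCP at [0.22, 0.504, 0.178] pointing down, gripper open.
Joint ranges: [-3.1, 3.1], [-0.76, 2.03], [0.27, 2.55], [-1.08, 4.22], [0.17, 2.65], [-2.57, 2.57]. Speed limits (rad/s): [2.79, 2.79, 3.14, 3.14, 3.14, 3.14].

INTERFACE

Orientations are given as [roll, pitch, yaw] about the fixed x, y, z axes, in that order (R = Rz(yaw) Ry(pitch) Rx(roll)).
In Python, from bench import robot gives the robot as it stands.
- The arm moves only by the tool carry_out, never from a script. Its argument "steps" is a list of rows, each a list of 3 entries, a list of its own where there are three numbers: the shift along the tool's x, y, z in m, then the turn about the tool's z in units of 10 degrees (1.0 is 10 degrees), then the closure, from -1 (fully open) to 1 (shut). In form: [[[tx, ty, tz], roll, jaw], ...]. A call has 1 to 10 rows; each row is the pose to reach, as a shift and turn from the pose commanded when the call began, along the tool's axes at that moment; what a row does not reach only later rows make up. A row lasts 1/8 s, in which the tool goes at most 62.5 mm and 10.7 degrees, less where a joint would pass 70% of its speed; a pose out of reach is approached as far as the arm can. A call with a gripper value outside its range is refused whole. The fingers move at their own pace and stop on an object; the grip force is fixed at half the most. Time passes only in rows, so rows that repeat a pose let the fingers close. It gives the time, the measured TCP pose, the force, the opening and the grip force at its end, in the units of the state.
- robot.get_obs(): the state, without advancing time (a new reading comes with each control period).
- robot.snapshot(name): name is "scene" or "side" or "wrist"; returns a dict with "image" (400x640x3 uint8, red, green, blue), "z_map" (400x640 float32, m along the optical axis (not along the pixel's ray), 0 where there is no reading), "mtx" (3x3 intrinsics, pixels), "D" ([k1, k2, p1, p2, k3] as OpenCV has them; the pictures are not rectified), "R" (3x3) and "t" (3): a world point X has camera coordinates R X + t. Camera axes: x right, y down, z forward; pixel columns grow to the right and rows downward; lengths in m; the calibration is good to about 2 mm. A picture is of the moment at which its call begins.
- robot.close_job(): hands the job in; it is judged then, once.
The state is a dict: "time": time; "joint_positions": joint angles; "qvel": joint speeds; "joint_torque": joint torques, N m; "tool_pos": TCP position; "ee_rot": TCP orientation; "wrist_force": force on the tool from outside, world axes, zero at the start; "wrist_torque": the same for the moment, N m; "width": finger opening in m; "finger_force": force on a finger pad.
Only numpy, scipy, OpenCV 4.12 (cv2) and the standard library are available. Lean on these libraries where they do the work, as an engineer would, in place of code of your own. Each camera call takes 0.05 s, during which the arm holds its last target. There are 200 camera calls.

## Working session

There is one attempt and no reset: what is moved stays moved. The work goes in short steps, Python scripts to look and compute and a tool call to move; the robot and the scene stay as the last step left them, time stands still between calls to the robot, and variables do not carry over. Pictures are saved under pics/ and viewed, at most 10 in all, crops included, and the job is handed in when it is done.

Besides the shell and the picture viewer there is one more tool, called as name([rows], argument=value, ...), one row to a line, values as JSON. carry_out: Moves the arm, as the interface text tells. Its arguments: {"type":"object","properties":{"steps":{"type":"array","items":{"type":"array"}}},"required":["steps"]}

```bash
mkdir -p pics
cat > h.py <<'E'
import numpy as np, cv2
from bench import robot
def snap(n):
    return robot.snapshot(n)
def save(s,name): cv2.imwrite('pics/'+name,cv2.cvtColor(s['image'],cv2.COLOR_RGB2BGR))
def cloud(s):
    z=s['z_map'];h,w=z.shape
    u,v=np.meshgrid(np.arange(w),np.arange(h))
    p=cv2.undistortPoints(np.stack([u,v],-1).reshape(-1,1,2).astype(np.float64),s['mtx'],s['D']).reshape(h,w,2)
    P=np.dstack([p[...,0]*z,p[...,1]*z,z])
    W=(P-s['t'])@s['R']; W[z==0]=np.nan
    return W
def ray(s,uv,h):
    p=cv2.undistortPoints(np.array(uv,float).reshape(-1,1,2),s['mtx'],s['D']).reshape(-1,2)
    d=np.c_[p,np.ones(len(p))]@s['R']; c=-s['R'].T@s['t']
    return c+d*((h-c[2])/d[:,2])[:,None]
E
python3 - <<'E'
from h import *
S={n:snap(n) for n in ['scene','side','wrist']}
for n,s in S.items(): print(n,(-s['R'].T@s['t']).round(3))
im=np.vstack([S['scene']['image'],S['side']['image']])
cv2.imwrite('pics/a.png',cv2.cvtColor(cv2.resize(im,(480,600)),cv2.COLOR_RGB2BGR))
save(S['scene'],'scene.png');save(S['side'],'side.png')
for n,s in S.items():
    W=cloud(s);hsv=cv2.cvtColor(s['image'],cv2.COLOR_RGB2HSV)
    H,Sa,V=[hsv[...,i] for i in range(3)]
    for c,m in dict(red=((H<8)|(H>172))&(Sa>130)&(V>60),blue=(H>100)&(H<130)&(Sa>100)&(V>50)).items():
        k,l,st,ce=cv2.connectedComponentsWithStats(m.astype(np.uint8))
        for i in range(1,k):
            if st[i,4]>60:
                w=W[l==i];w=w[np.isfinite(w[:,0])]
                if len(w):print(n,c,st[i],np.percentile(w,[2,50,98],axis=0).round(3).tolist())
print(robot.get_obs())
E
```

```text
scene [1.089 0.393 0.856]
side [ 0.4   -0.684  0.679]
wrist [0.154 0.533 0.384]
scene red [349   0  17   6  62] [[-0.176, -0.677, 0.152], [-0.151, -0.636, 0.172], [-0.144, -0.613, 0.184]]
scene red [416   2  42  33 906] [[-0.242, -0.385, 0.166], [-0.168, -0.317, 0.213], [-0.146, -0.285, 0.224]]
scene red [365   9  28  25 375] [[-0.178, -0.614, 0.09], [-0.153, -0.546, 0.132], [-0.145, -0.506, 0.149]]
scene red [387  38  29  25 373] [[-0.175, -0.501, 0.015], [-0.153, -0.436, 0.058], [-0.144, -0.395, 0.075]]
scene red [282 153  29  25 281] [[0.453, -0.308, 0.009], [0.503, -0.293, 0.023], [0.548, -0.285, 0.029]]
scene red [360 207  15  25 228] [[0.561, -0.012, 0.074], [0.575, 0.012, 0.101], [0.584, 0.034, 0.111]]
scene blue [    0     0   347   189 33883] [[-1.061, -1.889, -0.63], [0.571, -1.388, -0.166], [1.059, -1.369, 0.193]]
scene blue [366   0  25  14 180] [[-0.167, -0.609, 0.165], [-0.151, -0.522, 0.181], [-0.144, -0.504, 0.215]]
scene blue [388  18  31  26 390] [[-0.181, -0.493, 0.092], [-0.153, -0.433, 0.135], [-0.145, -0.395, 0.148]]
scene blue [344  20  24  23 286] [[-0.177, -0
[... 1093 characters left out ...]
0.221]]
{'time': 0.15, 'joint_positions': array([ 1.05591614e+00,  8.77673014e-02,  1.37187775e+00,  1.39654933e-05,
        1.68361046e+00, -1.03114058e-01]), 'qvel': array([-0.00096437, -0.00269384, -0.00511179,  0.00158859, -0.00294658,
        0.00140975]), 'joint_torque': array([-4.27143887e-04, -3.40647483e+01, -3.02790678e+01,  7.17131258e-02,
        3.06122191e-02, -1.22128395e-04]), 'tool_pos': array([0.2199028 , 0.5036203 , 0.17699779]), 'ee_rot': array([-3.13994006e+00, -1.84965563e-04,  2.72982794e+00]), 'wrist_force': array([ 0.20212861, -0.51100706,  0.30808384]), 'wrist_torque': array([-0.01614797,  0.06235664,  0.01818868]), 'finger_force': 0.0, 'width': 0.09415839223201337}
```

View pics/scene.png

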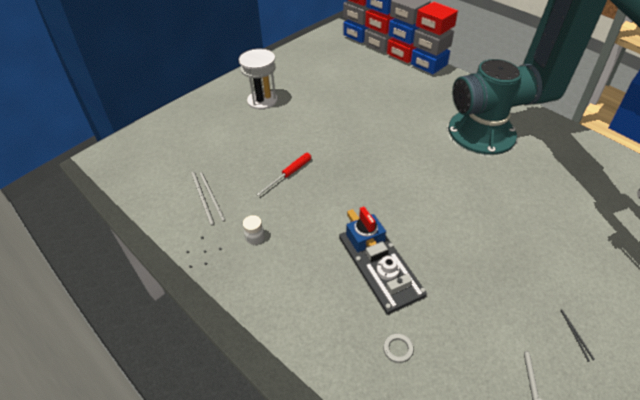

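View pics/side.png

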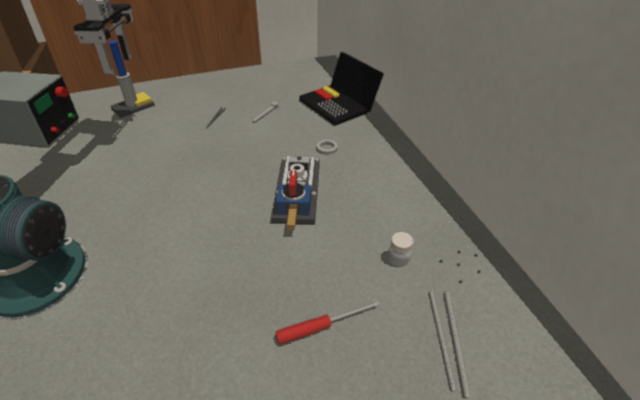

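The scene view shows the clamp with its red bar at about (366,219), housing below it, and the stop towards (405,285). In the side view the bar is at (292,183), with the jar at (401,248), driver at (325,325) and ring at (327,146). The closing direction is roughly world +y.

Run:
```python
from h import *
for n,box in [('scene',(340,200,45,60)),('side',(270,160,50,50))]:
    s=snap(n);W=cloud(s);hsv=cv2.cvtColor(s['image'],cv2.COLOR_RGB2HSV)
    H,Sa,V=[hsv[...,i].astype(int) for i in range(3)]
    m=((H<8)|(H>172))&(Sa>130)&(V>60); b=np.zeros_like(m);x,y,w,h=box;b[y:y+h,x:x+w]=1
    P=W[m&b];P=P[np.isfinite(P[:,0])];T=P[P[:,2]>.1]
    if len(T)>4:
        print(n,len(T),T.mean(0).round(4),cv2.minAreaRect((T[:,:2]*1000).astype(np.float32)))
    d=(Sa<90)&(V<75)&(W[...,2]>.01)&(W[...,2]<.03)&(abs(W[...,0]-.58)<.15)&(abs(W[...,1]-.06)<.2)
    D=W[d];print('bed',len(D),cv2.minAreaRect((D[:,:2]*1000).astype(np.float32)))
    # anything over 8mm near the clamp
    q=(W[...,2]>.012)&(W[...,2]<.03)&(abs(W[...,0]-.59)<.1)&(abs(W[...,1]-.06)<.14);Q=W[q]
    print('low',cv2.minAreaRect((Q[:,:2]*1000).astype(np.float32)))
```

```text
scene 117 [0.5718 0.0095 0.107 ] ((570.19873046875, 9.329307556152344), (53.28727722167969, 12.825576782226562), 70.30621337890625)
bed 426 ((599.1673583984375, 81.48152160644531), (224.82530212402344, 98.3042984008789), 68.73152160644531)
low ((588.7559204101562, 60.66925811767578), (270.912841796875, 103.6093521118164), 68.4327621459961)
side 92 [ 0.5661 -0.0006  0.1078] ((567.4945068359375, 5.330680847167969), (48.06288146972656, 13.708748817443848), 69.10173797607422)
bed 638 ((592.189697265625, 70.73561096191406), (215.92608642578125, 98.18403625488281), 68.77665710449219)
low ((588.3932495117188, 60.613731384277344), (270.961669921875, 100.49978637695312), 69.0328369140625)
```

carry_out([
  [[-0.03,-0.015,-0.003],0,-1],
  [[-0.09,-0.05,-0.006],0,-1],
  [[-0.145,-0.08,-0.01],-0.1,-1],
  [[-0.2,-0.11,-0.014],-0.1,-1],
  [[-0.255,-0.14,-0.018],-0.2,-1],
  [[-0.31,-0.17,-0.023],-0.26,-1],
  [[-0.365,-0.2,-0.023],-0.26,-1],
  [[-0.42,-0.23,-0.023],-0.26,-1],
  [[-0.475,-0.26,-0.023],-0.26,-1],
  [[-0.524,-0.288,-0.023],-0.26,-1],
])

```text
time: 1.5
tool_pos: [0.5846, 0.0307, 0.2008]
ee_rot: [3.141, 0.0, 2.775]
wrist_force: [0.3, 0.5, 0.1]
width: 0.0937
finger_force: 0.0
```

Run:
```python
from h import *
o=robot.get_obs();print(o['tool_pos'],o['ee_rot'],o['joint_positions'])
s=snap('wrist');save(s,'w1.png');print(s['R'].round(3).tolist(),s['mtx'].round(1).tolist())
W=cloud(s);hsv=cv2.cvtColor(s['image'],cv2.COLOR_RGB2HSV);H,Sa,V=[hsv[...,i].astype(int) for i in range(3)]
m=((H<8)|(H>172))&(Sa>130)&(V>60)&(W[...,2]>.1);T=W[m];print(len(T),T.mean(0),T[:,2].max(),cv2.minAreaRect((T[:,:2]*1000).astype(np.float32)))
```

```text
[0.58455907 0.03069004 0.20082572] [3.14110048e+00 1.39855415e-04 2.77508702e+00] [-4.46646229e-02  1.63133928e-01  1.24136522e+00  4.28558162e-04
  1.73680514e+00 -1.24888447e+00]
[[0.359, 0.933, 0.0], [0.904, -0.348, 0.249], [0.233, -0.089, -0.968]] [[324.5, 0.0, 321.6], [0.0, 324.5, 194.8], [0.0, 0.0, 1.0]]
710 [0.56707978 0.00956436 0.10729217] 0.10975910741536067 ((568.0343627929688, 10.51108169555664), (50.57211685180664, 13.458358764648438), 69.05226135253906)
```

View pics/w1.png

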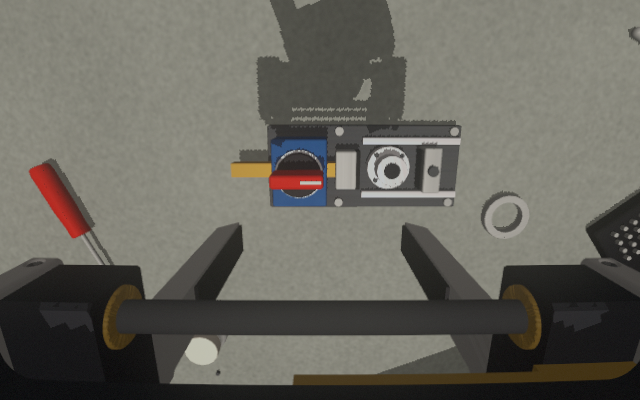

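The wrist view shows the bar at (296,182), jaw at (346,170), flange centre at (390,168), stop at (432,170), and all is clear around the knob. I'll get the gaps now, and the descent numbers.

```bash
cat >> h.py <<'E'
K=np.array([.568,.0103]);A=np.radians(69.05);ex=np.array([np.cos(A),np.sin(A)]);ey=np.array([-ex[1],ex[0]])
def vis(W): 
    d=W[...,:2]-K
    return np.dstack([d@ex-.08,d@ey,W[...,2]])
def to_tool(target,yaw_t):
    o=robot.get_obs();y=o['ee_rot'][2];d=np.array(target)-o['tool_pos']
    return [round(float(v),4) for v in (d[0]*np.cos(y)+d[1]*np.sin(y),d[0]*np.sin(y)-d[1]*np.cos(y),-d[2],np.degrees((y-yaw_t+np.pi)%(2*np.pi)-np.pi)/10)]
E
python3 - <<'E'
from h import *
s=snap('wrist');V=vis(cloud(s))
def rng(n,zl,zh,yl=-.03,yh=.03,xl=-.06,xh=.12):
    m=(V[...,2]>zl)&(V[...,2]<zh)&(V[...,1]>yl)&(V[...,1]<yh)&(V[...,0]>xl)&(V[...,0]<xh)
    P=V[m];print(n,len(P),np.percentile(P,[1,50,99],axis=0).round(4).tolist())
rng('jaw',.038,.045,xh=0)
rng('stop',.043,.05,xl=.05)
rng('boss',.05,.058,xl=-.02,xh=.08)
rng('flangebase',.031,.038,xl=-.03,xh=.09,yl=-.01,yh=.01)
rng('wide',.031,.038,xl=-.03,xh=.09,yl=-.026,yh=.026)
for v in (162,168,175): print(v,[(u,(V[v,u,[0,2]]*1000).round(0).astype(int).tolist()) for u in range(334,446,2)])
print(to_tool([*K,.2],A+np.pi/2), to_tool([*K,.077],A+np.pi/2))
E
```

```text
jaw 1034 [[-0.0482, -0.0219, 0.0388], [-0.0278, 0.0001, 0.0435], [-0.0121, 0.0213, 0.0449]]
stop 704 [[0.0604, -0.0256, 0.0433], [0.0689, 0.001, 0.0458], [0.0792, 0.0243, 0.0498]]
boss 812 [[0.0065, -0.0144, 0.0502], [0.0234, 0.0014, 0.0539], [0.0737, 0.0169, 0.0559]]
flangebase 220 [[-0.0019, -0.0098, 0.0318], [0.0053, 0.0008, 0.0339], [0.0586, 0.0099, 0.0378]]
wide 736 [[-0.0215, -0.023, 0.0317], [0.0171, 0.0089, 0.034], [0.0635, 0.0247, 0.0378]]
162 [(334, [-47, 39]), (336, [-45, 42]), (338, [-43, 39]), (340, [-40, 40]), (342, [-38, 44]), (344, [-36, 44]), (346, [-34, 45]), (348, [-31, 44]), (350, [-29, 42]), (352, [-27, 43]), (354, [-25, 45]), (356, [-23, 45]), (358, [-20, 43]), (360, [-18, 44]), (362, [-16, 42]), (364, [-13, 44]), (366, [-8, 19]), (368, [-6, 20]), (370, [-3, 20]), (372, [-2, 29]), (374, [0, 32]), (376, [2, 33]), (378, [4, 34]), (380, [6, 36]), (382, [6, 48]), (384, [7, 55]), (386, [9, 54]), (388, [12, 53]), (390, [14, 54]), (392, [16, 53]), (394, [18, 55]), (396, [20, 54]), (398, [22, 55]), (400, [25, 54]), (402, [27, 54]), (404, [29, 55]), (406, [31, 55]), (408
[... 1622 characters left out ...]
, 21]), (372, [-1, 20]), (374, [2, 20]), (376, [4, 21]), (378, [4, 35]), (380, [6, 36]), (382, [9, 35]), (384, [11, 34]), (386, [14, 32]), (388, [12, 54]), (390, [14, 54]), (392, [17, 53]), (394, [19, 54]), (396, [21, 52]), (398, [23, 54]), (400, [25, 55]), (402, [27, 54]), (404, [30, 54]), (406, [32, 55]), (408, [34, 56]), (410, [46, 20]), (412, [48, 20]), (414, [50, 20]), (416, [53, 21]), (418, [55, 20]), (420, [58, 20]), (422, [58, 26]), (424, [58, 35]), (426, [58, 41]), (428, [60, 42]), (430, [61, 47]), (432, [64, 46]), (434, [66, 46]), (436, [69, 44]), (438, [70, 47]), (440, [73, 46]), (442, [75, 47]), (444, [77, 46])]
[0.0103, -0.022, -0.0012, -0.0456] [0.0103, -0.022, 0.1218, -0.0456]
```

Jaw–flange gap is about 9.5 mm and flange–pad about 10.5 mm, so home is at about 1.7 rad. I'll grip the bar end to end: a longer lever, and the last joint then has enough range.

carry_out([
  [[0.0103,-0.022,0.0],-0.05,-1],
  [[0.0103,-0.022,0.04],-0.05,-1],
  [[0.0103,-0.022,0.085],-0.05,-1],
  [[0.0103,-0.022,0.11],-0.05,-1],
  [[0.0103,-0.022,0.1215],-0.05,-1],
  [[0.0103,-0.022,0.1215],-0.05,0],
  [[0.0103,-0.022,0.1215],-0.05,1],
  [[0.0103,-0.022,0.1215],-0.05,1],
  [[0.0103,-0.022,0.1215],-0.05,1],
  [[0.0103,-0.022,0.1215],-0.05,1],
])

```text
time: 2.85
tool_pos: [0.5665, 0.0146, 0.0806]
ee_rot: [-3.14, 0.002, 2.784]
wrist_force: [-1.0, -3.3, 4.0]
width: 0.0477
finger_force: 2.0
```

Run:
```python
from h import *
o=robot.get_obs()
for k in ('time','tool_pos','ee_rot','wrist_force','wrist_torque','width','finger_force'): print(k,np.round(o[k],4))
s=snap('wrist');save(s,'w2.png')
```

```text
time 2.85
tool_pos [0.5665 0.0146 0.0806]
ee_rot [-3.1403e+00  2.0000e-03  2.7836e+00]
wrist_force [-0.9639 -3.2884  3.9823]
wrist_torque [-0.6276  0.2664  0.0267]
width 0.0477
finger_force 2.036
```

View pics/w2.png

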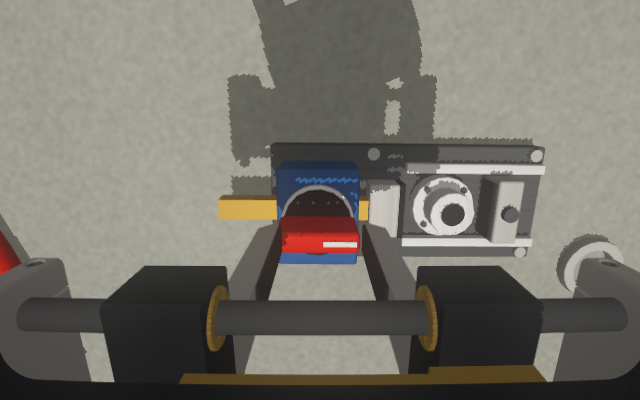

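The fingers sit at the bar's two ends, at (280,240) and (362,240). The force is still low, so I'll wait another moment.

carry_out([
  [[0,0,0],0,1],
  [[0,0,0],0,1],
  [[0,0,0],0,1],
])

```text
time: 3.28
tool_pos: [0.5669, 0.0156, 0.0806]
ee_rot: [3.141, 0.002, 2.784]
wrist_force: [-1.2, -0.5, 5.9]
width: 0.0133
finger_force: 2.7
```

```bash
cat > o.py <<'E'
from h import *
o=robot.get_obs()
for k in ('time','tool_pos','ee_rot','joint_positions','wrist_force','wrist_torque','width','finger_force'): print(k,np.round(o[k],4))
E
python3 o.py
python3 - <<'E'
from h import *
s=snap('wrist');W=cloud(s);V=vis(W)
hsv=cv2.cvtColor(s['image'],cv2.COLOR_RGB2HSV);H,Sa,Va=[hsv[...,i].astype(int) for i in range(3)]
m=((H<8)|(H>172))&(Sa>130)&(Va>60)
for a,b in [(.074,.085),(.085,.095),(.095,.1),(.1,.104),(.104,.106),(.106,.112)]:
    P=V[m&(V[...,2]>a)&(V[...,2]<b)]
    if len(P): print(a,len(P),P.min(0).round(4),P.max(0).round(4))
E
```

```text
time 3.275
tool_pos [0.5669 0.0156 0.0806]
ee_rot [3.1405e+00 2.3000e-03 2.7838e+00]
joint_positions [-7.2700e-02  1.6160e-01  1.4823e+00  4.0000e-04  1.4952e+00 -1.2858e+00]
wrist_force [-1.1963 -0.5013  5.9052]
wrist_torque [-0.2081  0.0858  0.0152]
width 0.0133
finger_force 2.7229
0.074 275 [-0.104  -0.0225  0.0741] [-0.055   0.0069  0.085 ]
0.085 351 [-0.1041  0.0053  0.085 ] [-0.0548  0.0068  0.095 ]
0.095 122 [-0.1043  0.0057  0.095 ] [-0.0552  0.0071  0.1   ]
0.1 77 [-0.1045  0.0056  0.1   ] [-0.0691  0.0068  0.104 ]
0.104 79 [-0.1053 -0.0074  0.104 ] [-0.0692  0.0066  0.106 ]
0.106 654 [-0.1051 -0.007   0.106 ] [-0.0686  0.0126  0.1116]
```

Run:
```python
from h import *
s=snap('wrist');t=snap('scene');u=snap('side')
a=cv2.resize(s['image'],(480,300));b=cv2.resize(t['image'][130:290,260:430],(320,300),interpolation=cv2.INTER_CUBIC);c=cv2.resize(u['image'][90:240,220:380],(320,300),interpolation=cv2.INTER_CUBIC)
im=np.vstack([np.hstack([a,b]),np.hstack([cv2.resize(s['image'][150:300,200:440],(480,300),interpolation=cv2.INTER_CUBIC),c])])
cv2.imwrite('pics/w3.png',im[...,::-1])
```

```text
(no output)
```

View pics/w3.png

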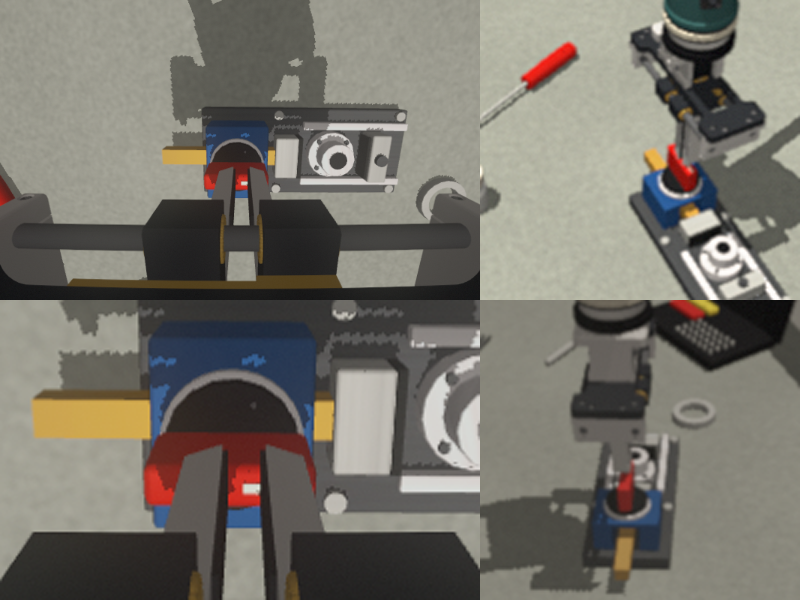

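Run:
```python
from h import *
o=robot.get_obs();p=o['tool_pos'];y=o['ee_rot'][2];ty=np.array([np.sin(y),-np.cos(y),0])
tx=np.array([np.cos(y),np.sin(y),0])
L=[('tcp',p),('tcp+30',p+[0,0,.03]),('K108',np.array([*K,.108])),('Kend+',np.array([*(K+.026*ex),.108])),('Kend-',np.array([*(K-.026*ex),.108]))]
for n in('wrist','scene','side'):
    s=snap(n)
    for k,X in L: print(n,k,cv2.projectPoints(X.reshape(1,3),cv2.Rodrigues(s['R'])[0],s['t'],s['mtx'],s['D'])[0].ravel().round(1))
    if n=='wrist':
        W=cloud(s); d=W-p; T=np.dstack([d@tx,d@ty,d[...,2]])
        # finger points: near centre in y, low z, dark grey
        for u in (303,312,320,328,340,348,356):
            print(u,[(v,(T[v,u]*1000).round(0).astype(int).tolist()) for v in range(215,262,5)])
```

```text
wrist tcp [321.5 222.3]
wrist tcp+30 [321.6 239.4]
wrist K108 [313.1 242.2]
wrist Kend+ [356.9 242.5]
wrist Kend- [269.3 241.9]
303 [(215, [3, -13, -7]), (220, [4, -12, 5]), (225, [3, -12, 15]), (230, [10, -10, 41]), (235, [10, -10, 49]), (240, [10, -9, 55]), (245, [9, -9, 60]), (250, [10, -9, 67]), (255, [10, -8, 72]), (260, [10, -8, 78])]
312 [(215, [3, -7, -6]), (220, [3, -6, 5]), (225, [9, -5, 31]), (230, [10, -5, 40]), (235, [10, -5, 48]), (240, [10, -5, 56]), (245, [10, -5, 61]), (250, [10, -5, 67]), (255, [10, -4, 73]), (260, [10, -4, 78])]
320 [(215, [3, -1, -7]), (220, [3, -1, 5]), (225, [9, -1, 29]), (230, [8, -1, 36]), (235, [8, -1, 44]), (240, [8, -1, 50]), (245, [8, -1, 57]), (250, [9, -1, 65]), (255, [9, -1, 70]), (260, [8, -1, 74])]
328 [(215, [3, 5, -7]), (220, [4, 4, 6]), (225, [10, 4, 33]), (230, [10, 3, 41]), (235, [10, 3, 48]), (240, [9, 3, 54]), (245, [10, 3, 61]), (250, [10, 3, 68]), (255, [10, 3, 73]), (260, [10, 3, 78])]
340 [(215, [3, 13, -8]), (220, [4, 12, 6]), (225, [3, 12, 15]), (230, [10, 10, 40]), (235, [10, 10, 48]), (240, [10, 9, 55]), (245, [10, 9, 61]), (250, [10, 9, 67]), (255, [10, 8, 72]), (260, [10, 8, 77])]
348 [(215, [0, 19, -14]), (220, [3, 17, 5]), (225, [3, 17, 14]), (230, [3, 16, 24]), (235, [2, 16, 27]), (240, [-1, 16, 28]), (245, [-5, 16, 27]), (250, [10, 12, 66]), (255, [10, 12, 73]), (260, [10, 11, 77])]
356 [(215, [-8, 28, -40]), (220, [-19, 30, -60]), (225, [-24, 30, -61]), (230, [-28, 30, -60]), (235, [1, 21, 25]), (240, [-2, 21, 27]), (245, [-5, 21, 26]), (250, [-48, 31, -61]), (255, [-52, 31, -60]), (260, [-67, 33, -80])]
scene tcp [369.4 223.3]
scene tcp+30 [370.3 214.7]
scene K108 [367.9 214.3]
scene Kend+ [373.7 222.5]
scene Kend- [362.3 206.5]
side tcp [291.5 184.8]
side tcp+30 [290.9 174.2]
side K108 [292.  176.6]
side Kend+ [293.1 169.3]
side Kend- [290.9 184.2]
```

The fingers closed on top of the bar: depth shows their ends about 29 mm above the reported TCP, at 110 mm where the bar top is 108 mm. The 6 N upward force agrees. I'll lift, open and measure where the tips really are.

carry_out([
  [[0,0,-0.03],0,1],
  [[0,0,-0.05],0,-1],
  [[0,0,-0.05],0,-1],
  [[0,0,-0.05],0,-1],
  [[0,0,-0.05],0,-1],
  [[0,0,-0.05],0,-1],
])

```text
time: 4.38
tool_pos: [0.5655, 0.0157, 0.1283]
ee_rot: [-3.141, -0.002, 2.784]
wrist_force: [0.4, -0.4, -0.0]
width: 0.0472
finger_force: 0.0
```

```bash
python3 o.py
python3 - <<'E'
from h import *
print(robot.hold_point_z)
o=robot.get_obs();p=o['tool_pos'];y=o['ee_rot'][2];ty=np.array([np.sin(y),-np.cos(y),0]);tx=np.array([np.cos(y),np.sin(y),0])
s=snap('wrist');W=cloud(s);d=W-p;T=np.dstack([d@tx,d@ty,d[...,2]])
for u in (225,232,238,405,412,418): print(u,[(v,(T[v,u]*1000).round(0).astype(int).tolist()) for v in range(215,262,4)])
# lowest finger points
m=(abs(T[...,0])<.012)&(abs(T[...,1])>.045)&(abs(T[...,1])<.062)&(T[...,2]>-.03)
P=T[m];print(len(P),np.percentile(P,[.5,2,50,98],axis=0).round(4).tolist())
hsv=cv2.cvtColor(s['image'],cv2.COLOR_RGB2HSV);H,Sa,V=[hsv[...,i].astype(int) for i in range(3)]
m=((H<8)|(H>172))&(Sa>130)&(V>60)&(W[...,2]>.104)&(abs(W[...,0]-.57)<.05);B=W[m];print('bar',cv2.minAreaRect((B[:,:2]*1000).astype(np.float32)))
# two views: fingertips in the side camera
for n in('side','scene'):
    s=snap(n);W=cloud(s);d=W-p;T=np.dstack([d@tx,d@ty,d[...,2]])
    m=(abs(T[...,0])<.016)&(abs(T[...,1])<.065)&(T[...,2]>-.04)&(T[...,2]<.075)
    P=T[m&(W[...,2]>.113)];print(n,len(P),np.percentile(P,[0,2,10,50,98],axis=0).round(3).tolist() if len(P) else '')
E
```

```text
time 4.375
tool_pos [0.5655 0.0157 0.1283]
ee_rot [-3.1413e+00 -1.8000e-03  2.7839e+00]
joint_positions [-7.2600e-02  1.3830e-01  1.4128e+00  2.0000e-04  1.5924e+00 -1.2857e+00]
wrist_force [ 0.412  -0.3972 -0.0021]
wrist_torque [ 0.0382 -0.0049 -0.0112]
width 0.0472
finger_force 0.0
0.0188
225 [(215, [-36, -105, -128]), (219, [-41, -105, -128]), (223, [-46, -106, -129]), (227, [-50, -106, -129]), (231, [-55, -106, -128]), (235, [-60, -107, -129]), (239, [-64, -107, -128]), (243, [-69, -107, -127]), (247, [-74, -108, -128]), (251, [-78, -108, -128]), (255, [-83, -109, -128]), (259, [-88, -109, -128])]
232 [(215, [-36, -97, -128]), (219, [-41, -98, -129]), (223, [-45, -98, -127]), (227, [-50, -98, -127]), (231, [-55, -99, -129]), (235, [-59, -99, -127]), (239, [-64, -99, -129]), (243, [-69, -99, -127]), (247, [-74, -100, -128]), (251, [-78, -100, -128]), (255, [-84, -101, -129]), (259, [-88, -101, -129])]
238 [(215, [-36, -91, -128]), (219, [-41, -91, -129]), (223, [-45, -91, -128]), (227, [-50, -92, -128]), (231, [-55, -92, -130]), (235, [-59, -92, -128]), (239, [-64, -93, -129]), (2
[... 1000 characters left out ...]
 109, -129])]Traceback (most recent call last):
  File "<stdin>", line 8, in <module>
    return _quantile_unchecked(
        a, q, axis, out, overwrite_input, method, keepdims, weights)
    return _ureduce(a,
                    func=_quantile_ureduce_func,
    ...<5 lines>...
                    overwrite_input=overwrite_input,
                    method=method)
    r = func(a, **kwargs)
    result = _quantile(arr,
                       quantiles=q,
    ...<2 lines>...
                       out=out,
                       weights=wgt)
    slices_having_nans = np.isnan(arr[-1, ...])
                                  ~~~^^^^^^^^^
IndexError: index -1 is out of bounds for axis 0 with size 0
```

Run:
```python
from h import *
for i in range(4):
    o=robot.get_obs();p=o['tool_pos'];print(p.round(4),o['qvel'].round(3),o['joint_positions'].round(4))
    s=snap('wrist')
o=robot.get_obs();p=o['tool_pos'];y=o['ee_rot'][2];ty=np.array([np.sin(y),-np.cos(y),0]);tx=np.array([np.cos(y),np.sin(y),0])
W=cloud(s);d=W-p;T=np.dstack([d@tx,d@ty,d[...,2]])
m=(abs(T[...,0])<.014)&(abs(T[...,1])>.015)&(abs(T[...,1])<.045)&(T[...,2]>-.015)&(T[...,2]<.07)
P=T[m];print(len(P),np.percentile(P,[0,1,5,50,98],axis=0).round(4).tolist())
hsv=cv2.cvtColor(s['image'],cv2.COLOR_RGB2HSV);H,Sa,V=[hsv[...,i].astype(int) for i in range(3)]
m=((H<8)|(H>172))&(Sa>130)&(V>60)&(W[...,2]>.104)&(abs(W[...,0]-.57)<.05);B=W[m];print('bar',cv2.minAreaRect((B[:,:2]*1000).astype(np.float32)))
for n in('side','scene'):
    s=snap(n);W=cloud(s);d=W-p;T=np.dstack([d@tx,d@ty,d[...,2]])
    m=(abs(T[...,0])<.016)&(abs(T[...,1])<.045)&(T[...,2]<.075)&(W[...,2]>.113)
    P=T[m];print(n,len(P),np.percentile(P,[0,2,10,50,98],axis=0).round(3).tolist() if len(P) else '')
```

```text
[0.5657 0.0157 0.1285] [-0.    -0.003 -0.009 -0.001  0.002 -0.001] [-7.2700e-02  1.3810e-01  1.4124e+00  2.0000e-04  1.5924e+00 -1.2857e+00]
[0.5657 0.0156 0.1288] [ 0.001 -0.002 -0.007 -0.002  0.     0.   ] [-7.2600e-02  1.3790e-01  1.4122e+00  2.0000e-04  1.5925e+00 -1.2858e+00]
[0.5659 0.0156 0.129 ] [-0.001 -0.002 -0.003 -0.001  0.001  0.001] [-7.2700e-02  1.3780e-01  1.4119e+00  1.0000e-04  1.5925e+00 -1.2858e+00]
[0.5659 0.0156 0.1291] [-0.001 -0.002 -0.004  0.001 -0.    -0.   ] [-7.2700e-02  1.3770e-01  1.4118e+00  1.0000e-04  1.5926e+00 -1.2857e+00]
2363 [[-0.0082, -0.0438, 0.0271], [-0.0074, -0.043, 0.0284], [-0.0056, -0.0412, 0.0316], [0.0092, -0.0313, 0.053], [0.0102, 0.0426, 0.0694]]
bar ((568.5387573242188, 10.233028411865234), (50.88627243041992, 14.752838134765625), 69.20561218261719)
side 75 [[-0.01, -0.045, 0.029], [-0.01, -0.045, 0.031], [-0.009, -0.045, 0.032], [-0.005, -0.039, 0.042], [0.008, 0.036, 0.065]]
scene 184 [[-0.011, -0.044, 0.027], [-0.011, -0.042, 0.03], [-0.01, -0.04, 0.036], [-0.005, -0.037, 0.053], [0.008, 0.045, 0.074]]
```

All three cameras put the finger ends about 28 mm short of the reported TCP, so I'll grip with the TCP reading about 0.050 (tips at about 0.078).

carry_out([
  [[-0.0043,-0.0041,0],0.04,-1],
  [[-0.0043,-0.0041,0],0.04,-1],
  [[-0.0043,-0.0041,0.005],0.04,-1],
  [[-0.0043,-0.0041,0.02],0.04,-1],
  [[-0.0043,-0.0041,0.04],0.04,-1],
  [[-0.0043,-0.0041,0.06],0.04,-1],
  [[-0.0043,-0.0041,0.074],0.04,-1],
  [[-0.0043,-0.0041,0.079],0.04,-1],
  [[-0.0043,-0.0041,0.079],0.04,-1],
])

```text
time: 5.85
tool_pos: [0.5685, 0.0103, 0.0502]
ee_rot: [-3.142, -0.0, 2.777]
wrist_force: [0.6, 0.3, 0.8]
width: 0.0942
finger_force: 0.0
```

carry_out([
  [[0,0,0],0,1],
  [[0,0,0],0,1],
  [[0,0,0],0,1],
  [[0,0,0],0,1],
  [[0,0,0],0,1],
  [[0,0,0],0,1],
  [[0,0,0],0,1],
])

```text
time: 6.72
tool_pos: [0.5687, 0.0104, 0.0505]
ee_rot: [3.141, 0.0, 2.777]
wrist_force: [0.3, -0.5, 0.7]
width: 0.0515
finger_force: 30.0
```

```bash
python3 o.py
```

```text
time 6.725
tool_pos [0.5687 0.0104 0.0505]
ee_rot [3.1413e+00 2.0000e-04 2.7769e+00]
joint_positions [-8.1600e-02  1.8700e-01  1.5145e+00  3.0000e-04  1.4398e+00 -1.2878e+00]
wrist_force [ 0.3454 -0.4612  0.7059]
wrist_torque [ 0.0976  0.0396 -0.0282]
width 0.0515
finger_force 30.0001
```

Solid grip (51.5 mm, 30 N). Now I'll start turning clockwise.

carry_out([
  [[0,0,0],0.1,1],
  [[0,0,0],0.2,1],
  [[0,0,0],0.3,1],
  [[0,0,0],0.4,1],
  [[0,0,0],0.4,1],
])

```text
time: 7.35
tool_pos: [0.5687, 0.0103, 0.0505]
ee_rot: [3.141, 0.0, 2.707]
wrist_force: [-0.1, 1.3, 1.5]
width: 0.0519
finger_force: 30.0
```

```bash
python3 o.py
```

```text
time 7.35
tool_pos [0.5687 0.0103 0.0505]
ee_rot [3.1412e+00 2.0000e-04 2.7068e+00]
joint_positions [-8.1700e-02  1.8700e-01  1.5146e+00  3.0000e-04  1.4397e+00 -1.2177e+00]
wrist_force [-0.1287  1.3134  1.4987]
wrist_torque [ 0.138  -0.0322  0.0972]
width 0.0519
finger_force 30.0003
```

carry_out([
  [[0,0,0],0.1,1],
  [[0,0,0],0.2,1],
  [[0,0,0],0.3,1],
  [[0,0,0],0.4,1],
  [[0,0,0],0.4,1],
])

```text
time: 7.98
tool_pos: [0.5688, 0.0103, 0.0505]
ee_rot: [3.141, 0.0, 2.637]
wrist_force: [1.1, 2.3, 0.8]
width: 0.0517
finger_force: 30.0
```

```bash
cat >> h.py <<'E'
def bar():
    s=snap('wrist');W=cloud(s);hsv=cv2.cvtColor(s['image'],cv2.COLOR_RGB2HSV);H,Sa,V=[hsv[...,i].astype(int) for i in range(3)]
    m=((H<8)|(H>172))&(Sa>130)&(V>60)&(W[...,2]>.104)&(np.hypot(W[...,0]-.568,W[...,1]-.01)<.05);B=W[m]
    print('bar',len(B),cv2.minAreaRect((B[:,:2]*1000).astype(np.float32)));return s,W
E
python3 o.py; python3 -c "from h import *;bar()"
```

```text
time 7.975
tool_pos [0.5688 0.0103 0.0505]
ee_rot [3.1412e+00 3.0000e-04 2.6368e+00]
joint_positions [-8.1700e-02  1.8710e-01  1.5145e+00  3.0000e-04  1.4396e+00 -1.1477e+00]
wrist_force [1.0603 2.2715 0.8029]
wrist_torque [ 0.2551 -0.2996  0.3433]
width 0.0517
finger_force 30.0002
bar 2365 ((568.3632202148438, 10.636833190917969), (51.942665100097656, 14.293323516845703), 60.86669158935547)
```

The bar has turned 8.2° along with the tool, so there's no slip. Continuing past the sticky zone.

carry_out([
  [[0,0,0],0.15,1],
  [[0,0,0],0.3,1],
  [[0,0,0],0.45,1],
  [[0,0,0],0.6,1],
  [[0,0,0],0.75,1],
  [[0,0,0],0.9,1],
  [[0,0,0],1.05,1],
  [[0,0,0],1.2,1],
  [[0,0,0],1.2,1],
])

```text
time: 9.15
tool_pos: [0.569, 0.0105, 0.0505]
ee_rot: [3.14, 0.0, 2.427]
wrist_force: [1.8, 2.6, 1.5]
width: 0.0522
finger_force: 30.0
```

```bash
python3 o.py; python3 -c "from h import *;bar()"
```

```text
time 9.15
tool_pos [0.569  0.0105 0.0505]
ee_rot [3.1403e+00 2.0000e-04 2.4266e+00]
joint_positions [-8.1800e-02  1.8710e-01  1.5144e+00  9.0000e-04  1.4392e+00 -9.3770e-01]
wrist_force [1.8287 2.567  1.5102]
wrist_torque [ 0.6801 -0.7594 -0.4034]
width 0.0522
finger_force 30.0018
bar 2395 ((568.4998779296875, 10.789556503295898), (51.91202163696289, 14.182591438293457), 49.1114616394043)
```

carry_out([
  [[0,0,0],0.2,1],
  [[0,0,0],0.4,1],
  [[0,0,0],0.6,1],
  [[0,0,0],0.8,1],
  [[0,0,0],1.0,1],
  [[0,0,0],1.2,1],
  [[0,0,0],1.4,1],
  [[0,0,0],1.5,1],
  [[0,0,0],1.5,1],
])

```text
time: 10.32
tool_pos: [0.5689, 0.0105, 0.0505]
ee_rot: [3.141, -0.0, 2.165]
wrist_force: [4.0, 3.2, 2.2]
width: 0.0519
finger_force: 30.0
```

```bash
python3 o.py
cat >> h.py <<'E'
def gaps():
    s,W=bar();V=vis(W)
    for v in range(0,400,1):
        pass
    c=(abs(V[...,1])<.006)
    jaw=V[c&(V[...,2]>.038)&(V[...,2]<.046)&(V[...,0]>-.06)&(V[...,0]<.045)]
    boss=V[(abs(V[...,1])<.02)&(V[...,2]>.05)&(V[...,2]<.058)&(V[...,0]>-.015)&(V[...,0]<.05)]
    fb=V[c&(V[...,2]>.030)&(V[...,2]<.037)&(V[...,0]>-.02)&(V[...,0]<.07)]
    st=V[c&(V[...,2]>.042)&(V[...,2]<.048)&(V[...,0]>.05)&(V[...,0]<.1)]
    for n,P in dict(jaw=jaw,boss=boss,fb=fb,stop=st).items():
        if len(P): print(n,len(P),np.percentile(P[:,0]*1000,[1,50,99]).round(1))
    return s
E
python3 -c "
from h import *
s=gaps();save(s,'w4.png')"
```

```text
time 10.325
tool_pos [0.5689 0.0105 0.0505]
ee_rot [ 3.1408e+00 -1.0000e-04  2.1646e+00]
joint_positions [-8.1600e-02  1.8710e-01  1.5144e+00  6.0000e-04  1.4395e+00 -6.7550e-01]
wrist_force [3.9725 3.1652 2.235 ]
wrist_torque [ 0.688  -0.747  -0.0674]
width 0.0519
finger_force 30.0007
bar 2370 ((568.494873046875, 10.861687660217285), (51.66106414794922, 14.426522254943848), 34.07790756225586)
jaw 1235 [-49.9 -25.9   6.5]
boss 2348 [ 6.4 21.9 37.7]
fb 341 [-1.7  4.7 58.4]
stop 373 [57.7 63.6 79.9]
```

View pics/w4.png

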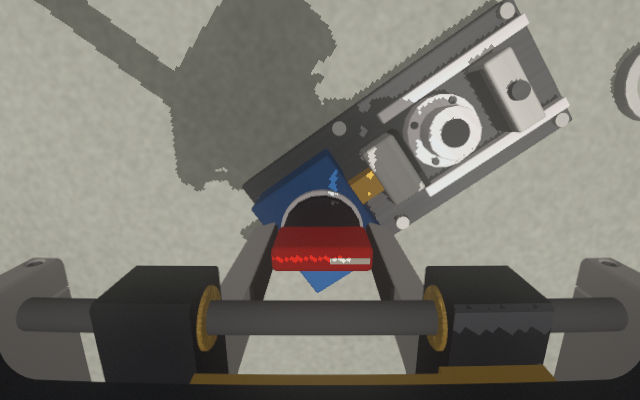

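At 0.61 rad the jaw, near (395,165), is just short of the flange at (435,130), and the knob turns freely.

carry_out([
  [[0,0,0],0.2,1],
  [[0,0,0],0.45,1],
  [[0,0,0],0.7,1],
  [[0,0,0],0.95,1],
  [[0,0,0],1.2,1],
  [[0,0,0],1.45,1],
  [[0,0,0],1.7,1],
  [[0,0,0],1.95,1],
  [[0,0,0],2.2,1],
  [[0,0,0],2.4,1],
])

```text
time: 11.62
tool_pos: [0.569, 0.0105, 0.0505]
ee_rot: [3.141, -0.0, 1.745]
wrist_force: [4.2, 2.8, 0.6]
width: 0.0515
finger_force: 30.0
```

```bash
python3 o.py|egrep 'tor|rot'
```

```text
ee_rot [ 3.1406e+00 -4.0000e-04  1.7450e+00]
wrist_torque [ 0.6628 -0.8005  0.118 ]
```

carry_out([
  [[0,0,0],0.2,1],
  [[0,0,0],0.4,1],
  [[0,0,0],0.6,1],
  [[0,0,0],0.8,1],
  [[0,0,0],1.0,1],
  [[0,0,0],1.2,1],
  [[0,0,0],1.4,1],
  [[0,0,0],1.6,1],
])

```text
time: 12.62
tool_pos: [0.5691, 0.0105, 0.0505]
ee_rot: [3.141, -0.001, 1.466]
wrist_force: [5.0, 2.9, 1.8]
width: 0.0522
finger_force: 30.0
```

```bash
python3 o.py; python3 -c "
from h import *
s=gaps();save(s,'w5.png')"
```

```text
time 12.625
tool_pos [0.5691 0.0105 0.0505]
ee_rot [ 3.1405e+00 -6.0000e-04  1.4659e+00]
joint_positions [-8.1500e-02  1.8720e-01  1.5143e+00  6.0000e-04  1.4390e+00  2.3300e-02]
wrist_force [4.9515 2.9334 1.7773]
wrist_torque [ 0.7097 -0.8044  0.1167]
width 0.0522
finger_force 29.9998
bar 2393 ((568.9006958007812, 10.94236946105957), (14.11038589477539, 51.888797760009766), 84.25685119628906)
jaw 1583 [-51.9 -22.1  12.5]
boss 2696 [13.1 28.7 44.5]
fb 395 [ 4.7 11.4 57.9]
stop 161 [57.5 60.5 63.1]
```

View pics/w5.png

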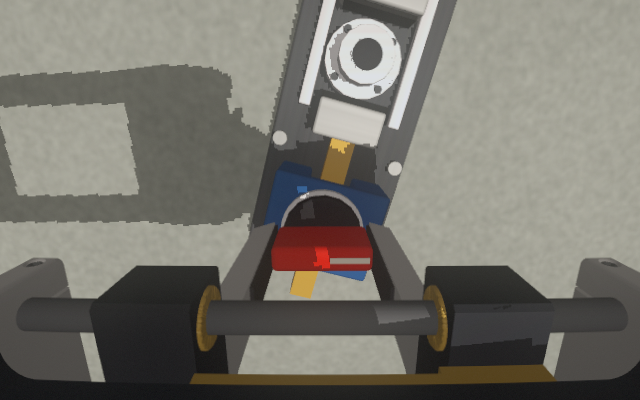

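At 1.31 rad the jaw is pushing the flange, now centred at about x=28.8 with its edge at about 54, and the pad at about 58. I'll creep on from here, watching torque against the 0.117 free value.

carry_out([
  [[0,0,0],0.1,1],
  [[0,0,0],0.2,1],
  [[0,0,0],0.3,1],
])

```text
time: 13.05
tool_pos: [0.5691, 0.0105, 0.0505]
ee_rot: [3.141, -0.001, 1.414]
wrist_force: [5.4, 3.3, 1.4]
width: 0.0519
finger_force: 30.0
```

```bash
python3 o.py|egrep 'tor|rot|force'
```

```text
ee_rot [ 3.1406e+00 -7.0000e-04  1.4140e+00]
wrist_force [5.3574 3.2643 1.4478]
wrist_torque [ 0.6891 -0.8232  0.0744]
finger_force 30.0001
```

carry_out([
  [[0,0,0],0.1,1],
  [[0,0,0],0.2,1],
  [[0,0,0],0.3,1],
])

```text
time: 13.42
tool_pos: [0.5692, 0.0105, 0.0505]
ee_rot: [3.141, -0.001, 1.362]
wrist_force: [3.8, 3.4, 2.1]
width: 0.0518
finger_force: 30.0
```

```bash
python3 o.py|egrep 'tor|rot|force'; python3 -c "
from h import *
gaps()"
```

```text
ee_rot [ 3.1406e+00 -8.0000e-04  1.3616e+00]
wrist_force [3.7619 3.4116 2.1376]
wrist_torque [ 0.6868 -0.8218  0.1497]
finger_force 30.0
bar 2401 ((569.0350341796875, 11.119209289550781), (14.056661605834961, 51.75413513183594), 77.55300903320312)
jaw 1630 [-52.  -21.5  13.7]
boss 2760 [14.4 30.3 45.9]
fb 409 [ 5.9 12.8 58. ]
stop 48 [57.5 58.9 60.6]
```

carry_out([
  [[0,0,0],0.1,1],
  [[0,0,0],0.2,1],
  [[0,0,0],0.3,1],
])

```text
time: 13.85
tool_pos: [0.5692, 0.0105, 0.0505]
ee_rot: [3.141, -0.001, 1.309]
wrist_force: [4.7, 3.1, 1.2]
width: 0.0517
finger_force: 30.0
```

```bash
python3 o.py|egrep 'tor|rot|force'
```

```text
ee_rot [ 3.1406e+00 -8.0000e-04  1.3093e+00]
wrist_force [4.658  3.0571 1.2068]
wrist_torque [ 0.6923 -0.823   0.0879]
finger_force 30.0
```

carry_out([
  [[0,0,0],0.08,1],
  [[0,0,0],0.16,1],
  [[0,0,0],0.24,1],
])

```text
time: 14.22
tool_pos: [0.5692, 0.0105, 0.0505]
ee_rot: [3.141, -0.001, 1.268]
wrist_force: [4.7, 4.2, 1.6]
width: 0.0515
finger_force: 30.0
```

```bash
python3 o.py|egrep 'tor|rot|force'; python3 -c "
from h import *
gaps()"
```

```text
ee_rot [ 3.1405e+00 -9.0000e-04  1.2675e+00]
wrist_force [4.7241 4.2085 1.6213]
wrist_torque [ 0.6083 -0.8031  0.0879]
finger_force 30.0002
bar 2414 ((569.0123291015625, 10.95512580871582), (14.35546588897705, 51.91249084472656), 72.91511535644531)
jaw 1671 [-52.  -20.8  14.8]
boss 2787 [15.6 31.5 47. ]
fb 392 [ 7.1 13.6 58.1]
stop 27 [57.4 57.9 58.7]
```

carry_out([
  [[0,0,0],0.07,1],
  [[0,0,0],0.14,1],
  [[0,0,0],0.2,1],
])

```text
time: 14.65
tool_pos: [0.5692, 0.0105, 0.0506]
ee_rot: [3.141, -0.001, 1.233]
wrist_force: [4.7, 2.7, 1.6]
width: 0.0518
finger_force: 30.0
```

```bash
python3 o.py|egrep 'tor|rot|force'
```

```text
ee_rot [ 3.1405e+00 -9.0000e-04  1.2328e+00]
wrist_force [4.6799 2.7328 1.5599]
wrist_torque [ 0.681  -0.8068  0.1055]
finger_force 30.0002
```

carry_out([
  [[0,0,0],0.06,1],
  [[0,0,0],0.12,1],
  [[0,0,0],0.18,1],
])

```text
time: 15.02
tool_pos: [0.5692, 0.0105, 0.0505]
ee_rot: [3.141, -0.001, 1.201]
wrist_force: [5.1, 2.8, 2.2]
width: 0.0518
finger_force: 30.0
```

```bash
python3 o.py|egrep 'tor|rot|force'
```

```text
ee_rot [ 3.1406e+00 -1.0000e-03  1.2013e+00]
wrist_force [5.1025 2.8107 2.2421]
wrist_torque [ 0.6472 -0.8354  0.0676]
finger_force 30.0002
```

carry_out([
  [[0,0,0],0.05,1],
  [[0,0,0],0.1,1],
  [[0,0,0],0.15,1],
])

```text
time: 15.4
tool_pos: [0.5692, 0.0105, 0.0505]
ee_rot: [3.141, -0.001, 1.175]
wrist_force: [5.2, 4.5, 1.7]
width: 0.0519
finger_force: 30.0
```

```bash
python3 o.py|egrep 'tor|rot|force'; python3 -c "
from h import *
gaps()"
```

```text
ee_rot [ 3.1406e+00 -1.0000e-03  1.1752e+00]
wrist_force [5.246  4.5183 1.7399]
wrist_torque [ 0.691  -0.8156  0.1338]
finger_force 30.0002
bar 2398 ((569.18359375, 11.064590454101562), (14.29466724395752, 51.718055725097656), 66.40267181396484)
jaw 1712 [-52.  -20.3  15.9]
boss 2790 [16.6 32.6 48.2]
fb 385 [ 8.1 14.6 58. ]
stop 24 [57.4 58.  58.5]
```

carry_out([
  [[0,0,0],0.04,1],
  [[0,0,0],0.08,1],
  [[0,0,0],0.12,1],
])

```text
time: 15.82
tool_pos: [0.5692, 0.0105, 0.0505]
ee_rot: [3.141, -0.001, 1.154]
wrist_force: [4.4, 3.8, 1.7]
width: 0.0521
finger_force: 30.0
```

```bash
python3 o.py|egrep 'tor|rot|force'
```

```text
ee_rot [ 3.1406e+00 -1.0000e-03  1.1543e+00]
wrist_force [4.4078 3.7552 1.7303]
wrist_torque [ 0.6687 -0.8461  0.0958]
finger_force 30.0003
```

carry_out([
  [[0,0,0],0.04,1],
  [[0,0,0],0.08,1],
  [[0,0,0],0.12,1],
])

```text
time: 16.2
tool_pos: [0.5692, 0.0105, 0.0505]
ee_rot: [3.141, -0.001, 1.133]
wrist_force: [4.1, 3.3, 1.8]
width: 0.0517
finger_force: 30.0
```

```bash
python3 o.py|egrep 'tor|rot|force'; python3 -c "
from h import *
gaps()"
```

```text
ee_rot [ 3.1406e+00 -1.0000e-03  1.1335e+00]
wrist_force [4.0657 3.2611 1.7884]
wrist_torque [ 0.6806 -0.7978  0.137 ]
finger_force 30.0001
bar 2402 ((569.1827392578125, 10.991247177124023), (14.189897537231445, 51.87444305419922), 64.53108215332031)
jaw 1723 [-52.  -20.   16.4]
boss 2798 [17.  33.  48.5]
fb 368 [ 8.7 14.9 58.1]
stop 21 [57.5 58.2 58.8]
```

carry_out([
  [[0,0,0],0.05,1],
  [[0,0,0],0.1,1],
])

```text
time: 16.5
tool_pos: [0.5692, 0.0105, 0.0505]
ee_rot: [3.141, -0.001, 1.116]
wrist_force: [4.6, 3.0, 1.2]
width: 0.0517
finger_force: 30.0
```

```bash
python3 o.py|egrep 'tor|rot'
```

```text
ee_rot [ 3.1406e+00 -9.0000e-04  1.1163e+00]
wrist_torque [ 0.6667 -0.7996  0.2045]
```

carry_out([
  [[0,0,0],0.05,1],
  [[0,0,0],0.1,1],
])

```text
time: 16.75
tool_pos: [0.5692, 0.0104, 0.0505]
ee_rot: [3.141, -0.001, 1.099]
wrist_force: [3.9, 3.6, 1.5]
width: 0.0521
finger_force: 30.0
```

```bash
python3 o.py|egrep 'tor|rot'
```

```text
ee_rot [ 3.1405e+00 -8.0000e-04  1.0992e+00]
wrist_torque [ 0.6859 -0.7802  0.3279]
```

Torque has climbed 0.12 → 0.20 → 0.33 N m, so the flange is home at about 19 N. I'll take one still check.

Run:
```python
from h import *
for i in range(4):
    snap('wrist');print(robot.get_obs()['wrist_torque'].round(3))
gaps()
```

```text
[ 0.633 -0.806  0.366]
[ 0.666 -0.848  0.278]
[ 0.659 -0.802  0.278]
[ 0.659 -0.819  0.28 ]
bar 2411 ((569.2359008789062, 11.131755828857422), (14.106241226196289, 51.66332244873047), 63.39277648925781)
jaw 1733 [-51.9 -19.9  16.5]
boss 2770 [17.3 33.  48.7]
fb 358 [ 9.2 15.  58.1]
stop 28 [57.4 58.4 59.6]
```

About 0.30 N m held, so roughly 16 N at the jaw: snug and well under 40 N. Releasing and lifting clear.

carry_out([
  [[0,0,0],0,-1],
  [[0,0,0],0,-1],
  [[0,0,0],0,-1],
  [[0,0,0],0,-1],
  [[0,0,0],0,-1],
  [[0,0,-0.03],0,-1],
  [[0,0,-0.07],0,-1],
  [[0,0,-0.11],0,-1],
  [[0,0,-0.13],0,-1],
  [[0,0,-0.13],0,-1],
])

```text
time: 18.25
tool_pos: [0.5698, 0.0101, 0.1827]
ee_rot: [3.137, -0.002, 1.1]
wrist_force: [0.6, 0.4, -0.4]
width: 0.0939
finger_force: 0.0
```

```bash
python3 o.py; python3 -c "
from h import *
s=gaps();save(s,'w6.png')"
```

```text
time 18.25
tool_pos [0.5698 0.0101 0.1827]
ee_rot [ 3.1373e+00 -1.8000e-03  1.0996e+00]
joint_positions [-0.0817  0.1269  1.3178 -0.      1.6922  0.3895]
wrist_force [ 0.6397  0.3806 -0.4146]
wrist_torque [-0.0916  0.1007 -0.0539]
width 0.0939
finger_force 0.0
bar 751 ((568.7457275390625, 10.894363403320312), (14.3679838180542, 50.54313278198242), 64.25493621826172)
jaw 653 [-50.6 -20.   16.1]
boss 984 [17.  33.  48.6]
fb 166 [ 8.5 15.7 58.5]
stop 149 [58.8 64.5 80.6]
```

View pics/w6.png

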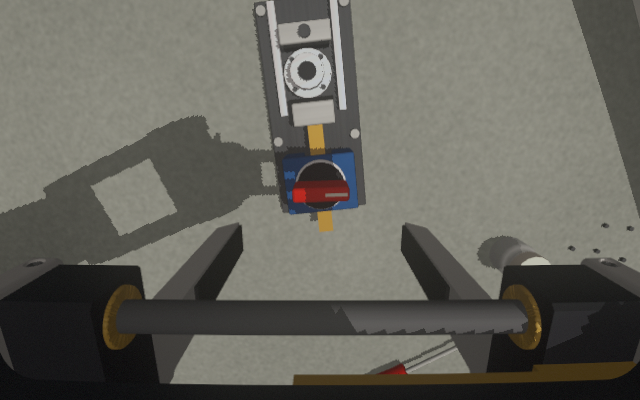

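The picture shows the flange (307,72) sitting against the stop (304,32), with the jaw (313,112) touching it and the fingers well clear of the knob (321,191). I'll do one averaged check that the knob hasn't sprung back.

Run:
```python
from h import *
A=[]
for i in range(6):
    s=snap('wrist');W=cloud(s);hsv=cv2.cvtColor(s['image'],cv2.COLOR_RGB2HSV);H,Sa,V=[hsv[...,k].astype(int) for k in range(3)]
    m=((H<8)|(H>172))&(Sa>100)&(V>60)&(np.hypot(W[...,0]-.568,W[...,1]-.01)<.05)
    m|=(np.hypot(W[...,0]-.5687,W[...,1]-.011)<.02)&(W[...,2]>.1)
    m&=W[...,2]>.1
    v,u=np.nonzero(m);B=ray(s,np.c_[u,v],.108)[:,:2]
    c=np.cov((B-B.mean(0)).T);w,E=np.linalg.eigh(c);e=E[:,1]
    A.append([np.degrees(np.arctan2(e[1],e[0]))%180,cv2.minAreaRect((B*1000).astype(np.float32))[2]])
    if i in(0,5):
        P=vis(W);q=P[(abs(P[...,1])<.02)&(P[...,2]>.05)&(P[...,2]<.058)&(P[...,0]>0)&(P[...,0]<.06)];print('boss',q[:,0].min(),q[:,0].max())
print(np.array(A).round(2).tolist(),robot.get_obs()['time'])
```

```text
boss 0.015798831613317174 0.05022476471214053
boss 0.01581457805325391 0.050113806535090386
[[64.59, 62.83], [64.86, 62.97], [64.82, 63.02], [64.87, 63.05], [64.73, 63.06], [64.64, 63.04]] 18.6
```

Run:
```python
from h import *
s=snap('wrist');W=cloud(s);hsv=cv2.cvtColor(s['image'],cv2.COLOR_RGB2HSV);H,Sa,V=[hsv[...,k].astype(int) for k in range(3)]
m=((H<8)|(H>172))&(Sa>100)&(V>60)&(np.hypot(W[...,0]-.568,W[...,1]-.01)<.04)&(W[...,2]>.1)&(W[...,2]<.115)
m=cv2.morphologyEx(m.astype(np.uint8),cv2.MORPH_CLOSE,np.ones((7,7)))
cn=max(cv2.findContours(m,0,1)[0],key=cv2.contourArea)
B=ray(s,cn.reshape(-1,2),.108)[:,:2]*1000
print(cv2.boundingRect(cn),cv2.minAreaRect(B.astype(np.float32)))
v,u=np.nonzero(m);B=ray(s,np.c_[u,v],.108)[:,:2];w,E=np.linalg.eigh(np.cov(B.T));print(w**.5*12**.5*1000,np.degrees(np.arctan2(*E[::-1,1])))
```

```text
(294, 184, 58, 19) ((569.3603515625, 12.040472030639648), (15.08749008178711, 50.36045455932617), 65.02635192871094)
[14.88507769 50.04096482] 155.00862320545434
```

The angle estimates disagree by about 2°, and that matters at this stiffness. I'll lower the open fingers to the same viewpoint as when gripping and compare like with like.

carry_out([
  [[0,0,0.03],0,-1],
  [[0,0,0.07],0,-1],
  [[0,0,0.1],0,-1],
  [[0,0,0.12],0,-1],
  [[0,0,0.13],0,-1],
  [[0,0,0.13],0,-1],
])

```text
time: 19.4
tool_pos: [0.5682, 0.0103, 0.0497]
ee_rot: [-3.14, 0.0, 1.1]
wrist_force: [-0.8, -0.4, 0.1]
width: 0.0938
finger_force: 0.0
```

```bash
python3 o.py
python3 - <<'E'
from h import *
for i in range(4): gaps()
s=snap('wrist');a=cv2.resize(s['image'][150:290,220:440],(800,510),interpolation=cv2.INTER_CUBIC);cv2.imwrite('pics/w7.png',a[...,::-1])
E
```

```text
time 19.4
tool_pos [0.5682 0.0103 0.0497]
ee_rot [-3.1402e+00  5.0000e-04  1.0997e+00]
joint_positions [-8.1700e-02  1.8780e-01  1.5153e+00  1.0000e-04  1.4400e+00  3.8940e-01]
wrist_force [-0.7511 -0.4007  0.1271]
wrist_torque [-0.0601  0.133  -0.0004]
width 0.0938
finger_force 0.0
bar 2375 ((569.2858276367188, 11.161128997802734), (14.008001327514648, 51.715354919433594), 65.09514617919922)
jaw 1742 [-51.9 -19.9  16.5]
boss 2789 [17.2 32.9 48.3]
fb 387 [ 8.8 15.2 58.2]
stop 19 [57.5 58.  58.8]
bar 2351 ((569.1796875, 11.079984664916992), (14.04446029663086, 51.25150680541992), 64.86127471923828)
jaw 1723 [-52.  -20.1  16.4]
boss 2767 [17.1 32.9 48.6]
fb 369 [ 8.9 15.  58.1]
stop 32 [57.4 58.2 59.2]
bar 2330 ((569.0994873046875, 11.277286529541016), (14.439034461975098, 51.485328674316406), 65.82534790039062)
jaw 1715 [-51.9 -19.9  16.4]
boss 2740 [17.1 32.9 48.6]
fb 363 [ 8.8 15.  58.1]
stop 32 [57.3 58.3 59.5]
bar 2323 ((569.210693359375, 10.99179458618164), (14.338508605957031, 51.48574447631836), 64.81737518310547)
jaw 1707 [-51.9 -20.   16.6]
boss 2732 [16.9 32.9 48.7]
fb 358 [ 8.8 14.9 58.1]
stop 40 [57.5 58.4 59.9]
```

View pics/w7.png

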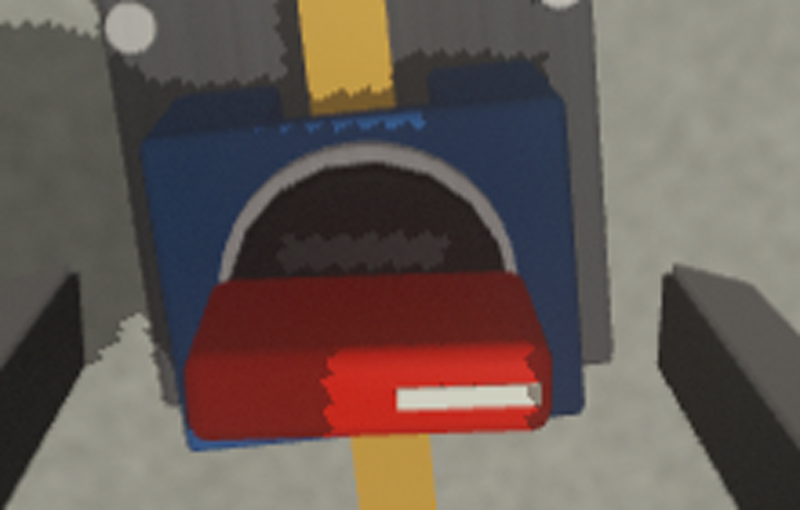

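The bar now sits about 1.7° behind the tool, so it relaxed on release and the jaw may have lost some of its hold. I'll regrip at the bar's own angle and feel for it.

carry_out([
  [[0,0,0],-0.19,-1],
  [[0,0,0],-0.19,-1],
  [[0,0,0],-0.19,1],
  [[0,0,0],-0.19,1],
  [[0,0,0],-0.19,1],
  [[0,0,0],-0.19,1],
  [[0,0,0],-0.19,1],
  [[0,0,0],-0.19,1],
  [[0,0,0],-0.19,1],
  [[0,0,0],-0.19,1],
])

```text
time: 20.9
tool_pos: [0.569, 0.0101, 0.0504]
ee_rot: [3.141, -0.0, 1.133]
wrist_force: [2.5, -1.0, -1.8]
width: 0.052
finger_force: 30.0
```

```bash
cat > t.py <<'E'
from h import *
q=[];y=[]
for i in range(4): 
    o=robot.get_obs();q.append(o['wrist_torque'][2]);y.append(o['ee_rot'][2]);snap('scene')
print('t',o['time'],'Mz',np.round(q,3),'yaw',np.round(y,4),'w',o['width'])
bar()
E
python3 t.py
```

```text
t 21.05 Mz [ 0.046 -0.046 -0.016  0.019] yaw [1.1327 1.1327 1.1328 1.1328] w 0.051841203402150246
bar 2339 ((569.1277465820312, 11.134010314941406), (13.795780181884766, 51.82661437988281), 64.8232421875)
```

carry_out([
  [[0,0,0],0.05,1],
  [[0,0,0],0.05,1],
])

```text
time: 21.4
tool_pos: [0.569, 0.0101, 0.0504]
ee_rot: [3.141, -0.0, 1.124]
wrist_force: [3.5, -1.3, -1.8]
width: 0.0516
finger_force: 30.0
```

```bash
python3 t.py
```

```text
t 21.55 Mz [0.1   0.124 0.113 0.08 ] yaw [1.124  1.1241 1.1241 1.124 ] w 0.05201801566504121
bar 2355 ((569.1891479492188, 11.218271255493164), (13.926965713500977, 51.664772033691406), 64.52015686035156)
```

carry_out([
  [[0,0,0],0.05,1],
  [[0,0,0],0.05,1],
])

```text
time: 21.9
tool_pos: [0.569, 0.0101, 0.0504]
ee_rot: [3.141, -0.0, 1.115]
wrist_force: [4.7, -1.8, -3.7]
width: 0.0518
finger_force: 30.0
```

```bash
python3 t.py
```

```text
t 22.05 Mz [0.211 0.203 0.207 0.246] yaw [1.1152 1.1152 1.1152 1.1152] w 0.05209380457592822
bar 2359 ((569.1893920898438, 11.35427474975586), (14.179133415222168, 51.815185546875), 63.222633361816406)
```

carry_out([
  [[0,0,0],0.05,1],
  [[0,0,0],0.05,1],
])

```text
time: 22.4
tool_pos: [0.569, 0.0101, 0.0504]
ee_rot: [3.141, -0.0, 1.107]
wrist_force: [5.6, -2.3, -2.7]
width: 0.0521
finger_force: 30.0
```

```bash
sed -i 's/^bar()/bar();bar();bar()/' t.py; python3 t.py
```

```text
t 22.55 Mz [0.212 0.245 0.155 0.25 ] yaw [1.1066 1.1066 1.1067 1.1066] w 0.051630729465665735
bar 2363 ((569.2357788085938, 11.206093788146973), (13.831385612487793, 51.88554382324219), 62.98895263671875)
bar 2364 ((569.1924438476562, 11.203131675720215), (14.009980201721191, 51.671165466308594), 63.37687301635742)
bar 2364 ((569.1163330078125, 11.060192108154297), (13.888840675354004, 51.71513366699219), 63.47063446044922)
```

carry_out([
  [[0,0,0],-0.03,1],
  [[0,0,0],-0.06,1],
  [[0,0,0],-0.06,1],
])

```text
time: 23.12
tool_pos: [0.569, 0.0101, 0.0504]
ee_rot: [3.141, -0.0, 1.117]
wrist_force: [5.0, -1.4, -2.5]
width: 0.0519
finger_force: 30.0
```

```bash
python3 t.py
```

```text
t 23.275 Mz [0.129 0.152 0.142 0.159] yaw [1.1167 1.1168 1.1168 1.1168] w 0.05189022752902303
bar 2346 ((569.2026977539062, 11.196996688842773), (13.92495346069336, 51.92208480834961), 64.37997436523438)
bar 2358 ((569.184814453125, 11.297821998596191), (13.93569278717041, 51.68399429321289), 63.68553924560547)
bar 2341 ((569.0823364257812, 11.017498016357422), (14.269781112670898, 51.73381423950195), 63.84125900268555)
```

carry_out([
  [[0,0,0],-0.03,1],
  [[0,0,0],-0.06,1],
  [[0,0,0],-0.06,1],
])

```text
time: 23.85
tool_pos: [0.569, 0.0101, 0.0504]
ee_rot: [3.141, -0.0, 1.127]
wrist_force: [5.2, -2.6, -3.3]
width: 0.0517
finger_force: 30.0
```

```bash
python3 t.py
```

```text
t 24.0 Mz [0.046 0.056 0.059 0.05 ] yaw [1.1271 1.1271 1.1271 1.1271] w 0.05198007484107045
bar 2329 ((569.18115234375, 11.113422393798828), (13.978135108947754, 51.63349533081055), 63.940155029296875)
bar 2340 ((569.1723022460938, 11.271865844726562), (13.983782768249512, 51.7271842956543), 64.40034484863281)
bar 2346 ((569.269775390625, 11.164955139160156), (13.87807846069336, 51.86699295043945), 64.64363861083984)
```

Under grip the bar follows the tool elastically, with contact starting near yaw 1.13. I'll release from this nearly unloaded state and see where the bar stays.

carry_out([
  [[0,0,0],0,0.3],
  [[0,0,0],0,0.2],
  [[0,0,0],0,0.2],
  [[0,0,0],0,0.2],
])

```text
time: 24.7
tool_pos: [0.569, 0.0101, 0.0504]
ee_rot: [3.141, -0.0, 1.127]
wrist_force: [4.5, -0.5, -2.4]
width: 0.0515
finger_force: 30.0
```

```bash
cat > b.py <<'E'
from h import *
# mean angle of the bar's top over frames: edge-line fit of its long sides in the plane z=.108
o=robot.get_obs();a=[]
for i in range(8):
    s=snap('wrist');W=cloud(s);hsv=cv2.cvtColor(s['image'],cv2.COLOR_RGB2HSV);H,Sa,V=[hsv[...,k].astype(int) for k in range(3)]
    m=((H<8)|(H>172))&(Sa>100)&(V>50)&(np.hypot(W[...,0]-.568,W[...,1]-.01)<.05)&(W[...,2]>.07)
    v,u=np.nonzero(m);c=int(np.median(u));us=np.arange(c-30,c+31)
    bot=np.array([v[u==k].max() for k in us])
    P=ray(s,np.c_[us,bot],.108)[:,:2];f=cv2.fitLine((P*1000).astype(np.float32),cv2.DIST_HUBER,0,.01,.01).ravel()
    a.append(np.degrees(np.arctan2(f[1],f[0]))%180)
print('t',o['time'],'w',round(o['width'],4),'yaw-90',round(np.degrees(o['ee_rot'][2])+90,2),'bar',np.mean(a).round(2),'+-',(np.std(a)/8**.5).round(2),'Mz',o['wrist_torque'][2].round(3))
E
python3 b.py
```

```text
t 24.7 w 0.0515 yaw-90 154.58 bar 154.53 +- 0.0 Mz 0.038
```

carry_out([
  [[0,0,0],0,-0.3],
  [[0,0,0],0,-0.3],
  [[0,0,0],0,-0.3],
  [[0,0,0],0,-0.3],
])

```text
time: 25.6
tool_pos: [0.5683, 0.0104, 0.0504]
ee_rot: [-3.141, -0.0, 1.128]
wrist_force: [0.1, -0.3, -0.3]
width: 0.0612
finger_force: 0.0
```

```bash
python3 b.py;python3 b.py
```

```text
t 25.6 w 0.0612 yaw-90 154.61 bar 154.59 +- 0.0 Mz 0.021
t 26.0 w 0.0612 yaw-90 154.6 bar 154.58 +- 0.0 Mz 0.03
```

The bar held exactly (154.53 → 154.58°). With this precise angle reading I'll regrip and map torque against bar angle, to know the real clamp force.

carry_out([
  [[0,0,0],0,1],
  [[0,0,0],0,1],
  [[0,0,0],0,1],
])

```text
time: 26.78
tool_pos: [0.569, 0.0101, 0.0504]
ee_rot: [3.141, -0.0, 1.128]
wrist_force: [2.0, 0.1, 0.2]
width: 0.052
finger_force: 30.0
```

```bash
sed -i 's/^o=robot.get_obs();a=\[\]/o=robot.get_obs();a=[];M=[]/; s/    s=snap(.wrist.);W/    M.append(robot.get_obs()["wrist_torque"][2]);s=snap("wrist");W/; s/o\[.wrist_torque.\]\[2\].round(3)/np.mean(M).round(3)/' b.py; python3 b.py
```

```text
t 26.775 w 0.052 yaw-90 154.61 bar 154.56 +- 0.0 Mz 0.091
```

carry_out([
  [[0,0,0],0.04,1],
  [[0,0,0],0.04,1],
])

```text
time: 27.42
tool_pos: [0.569, 0.0101, 0.0505]
ee_rot: [3.141, -0.0, 1.12]
wrist_force: [4.0, -1.5, -1.7]
width: 0.0518
finger_force: 30.0
```

```bash
python3 b.py
```

```text
t 27.425 w 0.0518 yaw-90 154.2 bar 154.15 +- 0.0 Mz 0.138
```

carry_out([
  [[0,0,0],0.04,1],
  [[0,0,0],0.04,1],
])

```text
time: 28.08
tool_pos: [0.569, 0.0101, 0.0504]
ee_rot: [3.141, -0.0, 1.114]
wrist_force: [4.5, -1.6, -2.4]
width: 0.052
finger_force: 30.0
```

```bash
python3 b.py
```

```text
t 28.075 w 0.052 yaw-90 153.8 bar 153.75 +- 0.0 Mz 0.182
```

carry_out([
  [[0,0,0],0.04,1],
  [[0,0,0],0.04,1],
])

```text
time: 28.72
tool_pos: [0.569, 0.0101, 0.0505]
ee_rot: [3.141, -0.0, 1.107]
wrist_force: [5.8, -2.6, -2.4]
width: 0.0517
finger_force: 30.0
```

```bash
python3 b.py
```

```text
t 28.725 w 0.0517 yaw-90 153.41 bar 153.36 +- 0.0 Mz 0.211
```

carry_out([
  [[0,0.0004,0],-0.03,1],
  [[0,0.0008,0],-0.06,1],
  [[0,0.0008,0],-0.06,1],
])

```text
time: 29.5
tool_pos: [0.569, 0.0101, 0.0504]
ee_rot: [-3.141, -0.0, 1.117]
wrist_force: [2.4, -0.6, -0.9]
width: 0.0515
finger_force: 30.0
```

```bash
python3 b.py; python3 o.py | grep wrist_force
```

```text
t 29.5 w 0.0515 yaw-90 154.01 bar 154.01 +- 0.0 Mz 0.12
wrist_force [0.6237 0.5352 0.6061]
```

carry_out([
  [[0,0,0],0,-0.2],
  [[0,0,0],0,-0.3],
  [[0,0,0],0,-0.3],
])

```text
time: 30.28
tool_pos: [0.569, 0.01, 0.0502]
ee_rot: [-3.141, 0.0, 1.117]
wrist_force: [0.6, -0.3, -0.1]
width: 0.0608
finger_force: 0.0
```

```bash
python3 b.py
```

```text
t 30.275 w 0.0608 yaw-90 154.0 bar 154.35 +- 0.19 Mz 0.008
```

carry_out([
  [[0,0,0],0,1],
  [[0,0,0],0,1],
  [[0,0,0],0,1],
  [[0,0,0],0,1],
])

```text
time: 31.18
tool_pos: [0.5691, 0.01, 0.0505]
ee_rot: [-3.141, -0.0, 1.117]
wrist_force: [-2.2, -0.4, 0.8]
width: 0.0519
finger_force: 30.0
```

```bash
python3 b.py
```

```text
t 31.175 w 0.0519 yaw-90 154.02 bar 154.01 +- 0.0 Mz 0.112
```

```bash
cat > c.py <<'E'
from h import *
a=[];o=robot.get_obs()
for i in range(5):
    s=snap('wrist');im=cv2.GaussianBlur(s['image'],(1,5),0).astype(float);sc=im[...,0]-im[...,1]
    W=cloud(s);hsv=cv2.cvtColor(s['image'],cv2.COLOR_RGB2HSV);H,Sa,V=[hsv[...,k].astype(int) for k in range(3)]
    m=((H<8)|(H>172))&(Sa>100)&(V>50)&(np.hypot(W[...,0]-.568,W[...,1]-.01)<.05)&(W[...,2]>.07)
    v,u=np.nonzero(m);c=int(np.median(u));us=np.arange(c-36,c+37);e=[]
    for k in us:
        b=v[u==k].max();w=np.arange(b-4,b+6);y=sc[w,k];y=y-y.min();hi=y[:3].mean()
        if hi<=0: e.append(b);continue
        j=np.nonzero(y<hi/2)[0];j=j[0] if len(j) and j[0]>0 else 5
        e.append(w[j-1]+(y[j-1]-hi/2)/max(y[j-1]-y[j],1e-6))
    P=ray(s,np.c_[us,e],.108)[:,:2];f=cv2.fitLine((P*1000).astype(np.float32),cv2.DIST_HUBER,0,.01,.01).ravel()
    a.append(np.degrees(np.arctan2(f[1],f[0]))%180)
print('t',round(o['time'],2),'w',round(o['width'],4),'tool',round(np.degrees(o['ee_rot'][2])+90,2),'bar',np.round(a,2))
E
python3 c.py
```

```text
t 31.57 w 0.0518 tool 154.01 bar [154.72 154.7  154.66 154.7  154.71]
```

carry_out([
  [[0,0,0],0,-0.3],
  [[0,0,0],0,-0.3],
  [[0,0,0],0,-0.3],
])

```text
time: 32.2
tool_pos: [0.5697, 0.0097, 0.0503]
ee_rot: [3.141, -0.0, 1.117]
wrist_force: [0.5, -0.7, -0.3]
width: 0.0611
finger_force: 0.0
```

```bash
python3 c.py;python3 c.py
```

```text
t 32.2 w 0.0611 tool 153.99 bar [154.71 154.66 154.69 154.7  154.7 ]
t 32.45 w 0.0611 tool 154.0 bar [154.71 154.71 154.7  154.71 154.67]
```

Released from here, the bar didn't move at all (154.70° before and after), so about 10 N stays on. I'll try one slightly firmer setting and the same check, for margin.

carry_out([
  [[0,0,0],0,1],
  [[0,0,0],0,1],
  [[0,0,0],0,1],
  [[0,0,0],0.02,1],
  [[0,0,0],0.04,1],
  [[0,0,0],0.04,1],
])

```text
time: 33.45
tool_pos: [0.5691, 0.01, 0.0504]
ee_rot: [-3.141, -0.0, 1.11]
wrist_force: [-3.1, 0.6, 1.9]
width: 0.0521
finger_force: 30.0
```

```bash
python3 b.py; python3 c.py
```

```text
t 33.45 w 0.0521 yaw-90 153.61 bar 153.6 +- 0.0 Mz 0.161
t 33.85 w 0.0518 tool 153.61 bar [154.32 154.32 154.33 154.34 154.38]
```

carry_out([
  [[0,0,0],0,-0.3],
  [[0,0,0],0,-0.3],
  [[0,0,0],0,-0.3],
])

```text
time: 34.48
tool_pos: [0.5698, 0.0096, 0.0503]
ee_rot: [3.141, -0.0, 1.11]
wrist_force: [-0.3, 0.1, 0.1]
width: 0.0609
finger_force: 0.0
```

```bash
python3 c.py;python3 c.py
```

```text
t 34.48 w 0.0609 tool 153.58 bar [154.74 154.75 154.67 154.79 154.68]Traceback (most recent call last):
  File "c.py", line 4, in <module>
    s=snap('wrist');im=cv2.GaussianBlur(s['image'],(1,5),0).astype(float);sc=im[...,0]-im[...,1]
  File "h.py", line 4, in snap
    return robot.snapshot(n)
           ~~~~~~~~~~~~~~^^^
ValueError: 200 camera calls are used up
```

The firmer setting relaxed back to the same angle (154.7°). That's the most the gear's friction holds, about 9–10 N, and the jaw is still pressing. Camera calls are used up and the state is good, so I'll open fully, lift clear and hand in.

carry_out([
  [[0,0,0],0,-1],
  [[0,0,0],0,-1],
  [[0,0,0],0,-1],
  [[0,0,-0.02],0,-1],
  [[0,0,-0.06],0,-1],
  [[0,0,-0.1],0,-1],
  [[0,0,-0.13],0,-1],
  [[0,0,-0.13],0,-1],
  [[0,0,-0.13],0,-1],
])

```text
time: 36.0
tool_pos: [0.5687, 0.0099, 0.1788]
ee_rot: [-3.139, 0.001, 1.11]
wrist_force: [-0.6, -0.1, -0.7]
width: 0.0941
finger_force: 0.0
```

```bash
python3 o.py; python3 -c "
from bench import robot
print(robot.close_job())"
```

```text
time 36.0
tool_pos [0.5687 0.0099 0.1788]
ee_rot [-3.1395e+00  7.0000e-04  1.1101e+00]
joint_positions [-8.2300e-02  1.3080e-01  1.3212e+00  1.0000e-04  1.6918e+00  3.7840e-01]
wrist_force [-0.5755 -0.0778 -0.7296]
wrist_torque [-0.0794  0.0888 -0.0477]
width 0.0941
finger_force 0.0
the job is handed in; nothing more can be done
None
```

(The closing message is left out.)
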